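# Gauge two bored blocks and reject the tight one

## Robot

A 6-joint arm with a two-finger parallel gripper is mounted at the origin on a cart in front of the work surface, level with it; the furniture and walls round the work are solid. World frame = base frame: x ahead of the robot, y to its left, z up, the work surface at z = 0. Lengths are in mm, angles in rad, forces in N, time in s.
With the tool pointing down it reaches from about 300 to 775 mm from the base axis. Payload 14.6 kg.
Tool frame: the origin (TCP) lies at the very end of the fingers, on their centre line; the grasp point (between the pads) lies 19 mm behind it; z points along the fingers, y is the direction in which the jaws open and shut (so a half turn about z gives the same grasp; the last joint's range is limited). The gripper opens to 94 mm and grips with 3 to 60 N. Pads are 16 mm wide; open, the fingers measure 119 mm over their backs; the gripper's body (75 mm by 177 mm) begins 78 mm behind the grasp point.
Start: joints at [1.111, 0.3, 1.521, -0, 1.321, -0.067], TCP at [210.524, 508.103, 205.446] pointing down, gripper open.
Joint ranges: [-3.03, 3.03], [-0.79, 2.21], [0.23, 2.52], [-1.04, 4.18], [0, 3.07], [-2.55, 2.55]. Speed limits (rad/s): [2.22, 2.22, 2.57, 3.14, 3.14, 3.14].

## Interface

Orientations are given as [roll, pitch, yaw] about the fixed x, y, z axes, in that order (R = Rz(yaw) Ry(pitch) Rx(roll)).
In Python, from cell import manip gives the robot as it stands.
- The arm moves only by the shell command python3 -m pendant 'ROWS' [FORCE]. ROWS is JSON, a list of rows, each an object with "claw": the finger opening in m, from 0 to 0.094; "delta_pos": the shift along the tool's x, y, z in m, a list of three; "rotation": the turn, a rotation vector about the tool's x, y, z in rad, a list of three. A call has 1 to 10 rows; each row is the pose to reach, as a shift and turn from the pose measured when the call began, along the tool's axes at that moment; what a row does not reach only later rows make up. A row lasts 1/8 s, in which the tool goes at most 62.5 mm and 10.7 degrees, less where a joint would pass 70% of its speed; a pose out of reach is approached as far as the arm can. A call with a gripper value outside its range is refused whole. The fingers move at their own pace and stop on an object; FORCE is the grip in N (left out, the last holds). Time passes only in rows, so rows that repeat a pose let the fingers close. It gives the time, the measured TCP pose, the force and the opening at its end, in the units of the state.
- manip.read_state(): the state, without advancing time (a new reading comes with each control period).
- manip.camera(name): name is "scene" or "top"; returns the picture (400x640x3 uint8, red, green, blue); there is no depth.
- manip.camera_model(name): a dict with "fx", "fy", "cx", "cy" (pixels), "cam_to_world" (4x4, takes a point from camera to world coordinates). Camera axes: x right, y up, looking along -z (the intrinsics and any distortion apply to the point x, -y, -z); pixel columns grow to the right and rows downward; lengths in mm; the calibration is good to about 2 mm. A picture is of the moment at which its call begins. camera_model takes no time and is no camera call.
- manip.sign_off(): hands the job in, once; it reports no verdict.
The state is a dict: "clock": time; "joints": joint angles; "qd": joint speeds; "effort": joint torques, N m; "eef_pos": TCP position; "eef_rot": TCP orientation; "wrist_force": force on the tool from outside, world axes, zero at the start; "moment": the same for the moment, N m; "finger_gap": finger opening in mm.
Only numpy, scipy, OpenCV 4.12 (cv2) and the standard library are available. Lean on these libraries where they do the work, as an engineer would, in place of code of your own. Each camera call takes 0.05 s, during which the arm holds its last target.

## Task

Check the two bored red blocks with the plug gauge. Take the gauge by its green handle out of its blue stand and first offer it, nose down, to the block with the smaller hole, so that it touches and will not go in; then lower it through the hole of the other block until its collar sits on the top, and leave it standing there, with that block flat on the bench. Finally put the small-holed block, as a reject, into the white card box.

Things in the scene. Friction and masses are not known exactly. Their poses are not given: they have to be found in the camera images.
- plug_gauge: Plug gauge, upright in a fixed blue stand (50 mm square, 40 mm high); lifts straight out. 0.16 kg. Origin on its axis at the collar's underside, z up along the axis. Below: steel pin, 18 mm diameter, the last 8 mm tapering to a 10 mm nose, ending 34 mm below. Above: collar 34 mm diameter, 6 mm thick, then round green, dark-ringed handle, 24 mm diameter, 6 to 61 mm above the origin; grip it there.
- wide_block: The good block: red-anodised aluminium, 44 x 44 mm and 36 mm high, standing loose on the bench, with an upright through hole of 24 mm diameter in its middle; the gauge passes until its collar meets the top face. Origin at the centre of its underside, z up, x and y square to its sides. About 0.22 kg.
- tight_block: The undersized block: the same red outside (44 x 44 x 36 mm, loose, about 0.22 kg), but its upright through hole is only 12 mm in diameter: the gauge's nose sinks in about 2 mm and stops. Origin at the centre of its underside, z up, x and y square to its sides.
- card_box: Open white card box on the bench, loose, 86 mm along its x, 130 mm along its y, 52 mm high, walls and floor 2 mm thick (82 x 126 mm inside). Origin at the centre of its underside, z up. About 0.35 kg.
Things that resemble listed ones, but are neither listed nor needed, are in the scene too. What is shaped like the tight_block but orange or yellow is not meant.

How it is judged (in metres and radians):
On the way, in this order (a step that is already met when the one before it is completed fails the run):
1. the upright gauge rests with its nose on the mouth of the small hole (contact force between plug_gauge and tight_block above 0.4 N and horizontal distance between plug_gauge and tight_block below 0.012 m and z of plug_gauge in the frame of tight_block between 0.055 and 0.08 m and angle between plug_gauge's own z axis and vertical below 0.25 rad), for 0.1 s.
2. the gauge has passed through the wide hole, collar on the top face (horizontal distance between plug_gauge and wide_block below 0.01 m and z of plug_gauge in the frame of wide_block below 0.044 m and angle between plug_gauge's own z axis and vertical below 0.2 rad), for 0.2 s.
At the end, for the whole second after the job is handed in: Gauge in the wide-holed block: axes within 10 mm, collar within 8 mm of its top, upright within 0.2 rad; that block flat on the bench (0.15 rad), outside the box; small-holed block inside the upright box, its origin between the walls and under 40 mm above the box's underside; all at rest (all of step 2 and z of plug_gauge in the frame of wide_block above 0.03 m and angle between each of wide_block, card_box's own z axis and vertical below 0.15 rad and height (world z) of wide_block between -0.01 and 0.008 m and horizontal distance between wide_block and card_box above 0.06 m and x of tight_block in the frame of card_box between -0.042 and 0.042 m and y of tight_block in the frame of card_box between -0.064 and 0.064 m and z of tight_block in the frame of card_box between -0.004 and 0.04 m and linear speed of each of tight_block, plug_gauge below 0.03 m/s); the robot touches nothing.
It also fails if it takes over 72 s, if anything falls off the work surface, if the arm or the gripper's body presses on something with over 40 N, if the wrist force passes 120 N, or if a joint passes its speed limit or range.

## Working session

There is one attempt and no reset: what is moved stays moved. The work goes in short steps, Python scripts to look and compute and a shell command to move; the robot and the scene stay as the last step left them, time stands still between calls to the robot, and variables do not carry over. Pictures are saved under pics/ and viewed, and the job is handed in when it is done.

```bash
ls; mkdir -p pics; python3 - <<'E'
from cell import manip
import cv2,numpy as np
np.set_printoptions(suppress=True,precision=3)
print(manip.read_state())
for n in("scene","top"):
    im=manip.camera(n); cv2.imwrite(f"pics/{n}0.png",im[...,::-1]); m=manip.camera_model(n); print(n,m)
E
```

```text
pics
{'clock': 0.0, 'joints': array([ 1.111,  0.3  ,  1.522,  0.   ,  1.321, -0.067]), 'qd': array([-0.001,  0.   , -0.   ,  0.   , -0.001, -0.003]), 'effort': array([ -0.001, -53.181, -35.274,   0.071,   0.024,  -0.   ]), 'eef_pos': array([210.387, 507.88 , 204.876]), 'eef_rot': array([-3.14 , -0.   ,  2.749]), 'wrist_force': array([ 0.11 ,  0.206, -0.107]), 'moment': array([-0.009,  0.055,  0.007]), 'finger_gap': 94.16627695329613}
scene {'fx': 515.6792419171381, 'fy': 515.6792419171381, 'cx': 313.4053040174522, 'cy': 200.49272112459903, 'cam_to_world': array([[   0.499,    0.408,   -0.765, -591.836],
       [  -0.867,    0.253,   -0.43 , -689.284],
       [   0.018,    0.877,    0.48 ,  756.562],
       [   0.   ,    0.   ,    0.   ,    1.   ]])}
top {'fx': 391.1176127827514, 'fy': 391.1176127827514, 'cx': 314.47959685018657, 'cy': 199.28649044927502, 'cam_to_world': array([[   0.022,    0.993,   -0.113,  372.14 ],
       [  -1.   ,    0.019,   -0.024,  -97.325],
       [  -0.021,    0.113,    0.993, 1333.255],
       [   0.   ,    0.   ,    0.   ,    1.   ]])}
```

View pics/scene0.png

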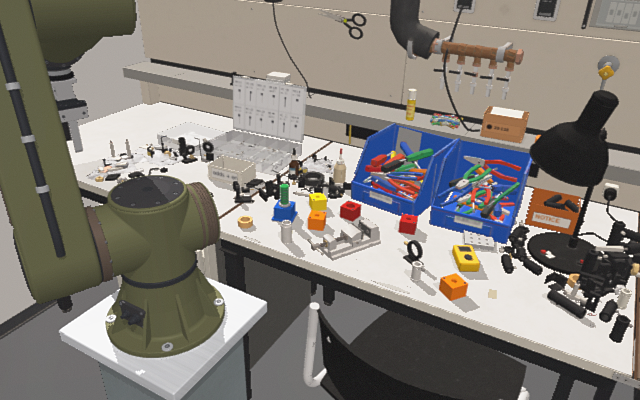

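View pics/top0.png

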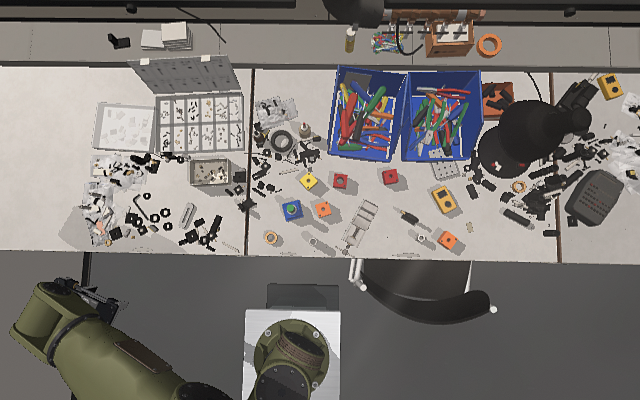

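```bash
python3 - <<'E'
import cv2,numpy as np
t=cv2.imread("pics/top0.png"); s=cv2.imread("pics/scene0.png")
a=cv2.resize(t[150:255,270:430],None,fx=5,fy=5,interpolation=cv2.INTER_CUBIC); cv2.imwrite("pics/t_a.png",a)
a=cv2.resize(t[140:240,150:270],None,fx=5,fy=5,interpolation=cv2.INTER_CUBIC); cv2.imwrite("pics/t_b.png",a)
a=cv2.resize(s[140:260,200:430],None,fx=3.4,fy=3.4,interpolation=cv2.INTER_CUBIC); cv2.imwrite("pics/s_a.png",a)
E
```

```text
(no output)
```

View pics/t_a.png

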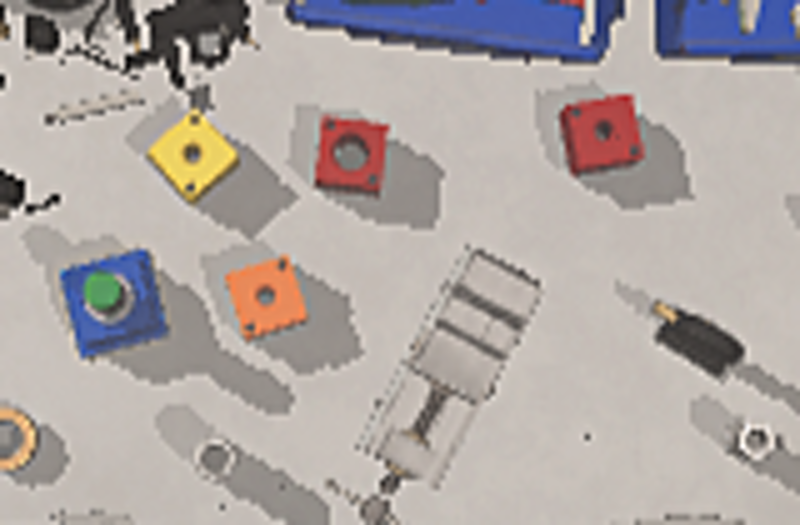

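View pics/t_b.png

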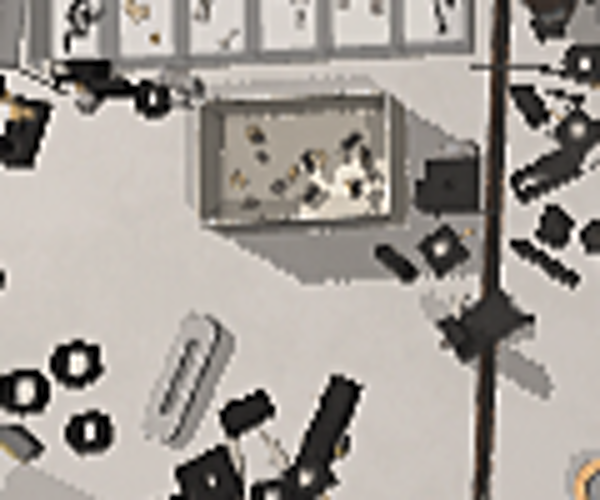

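View pics/s_a.png

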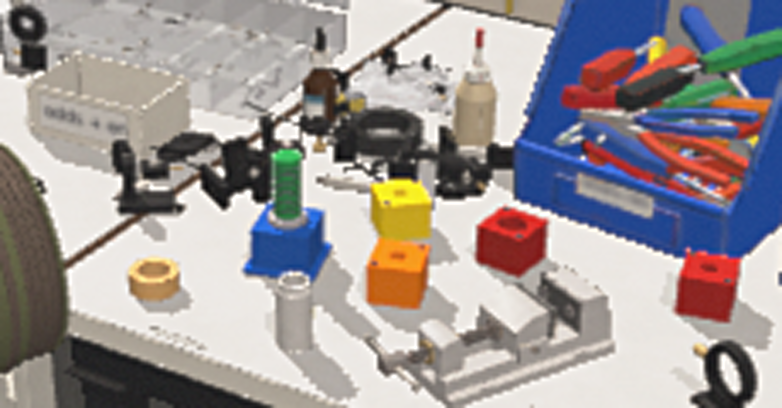

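```bash
cat > h.py <<'E'
from cell import manip
import cv2,numpy as np
np.set_printoptions(suppress=True,precision=2)
def p2w(n,uv,z):
    m=manip.camera_model(n);T=m["cam_to_world"]
    d=T[:3,:3]@np.array([(uv[0]-m["cx"])/m["fx"],-(uv[1]-m["cy"])/m["fy"],-1]);o=T[:3,3]
    return o+d*(z-o[2])/d[2]
def w2p(n,P):
    m=manip.camera_model(n);T=m["cam_to_world"]
    c=T[:3,:3].T@(np.array(P,float)-T[:3,3]); return np.array([m["cx"]+m["fx"]*c[0]/-c[2],m["cy"]-m["fy"]*c[1]/-c[2]])
def crop(src,out,x0,y0,w,h,k):
    im=cv2.imread(src) if isinstance(src,str) else src[...,::-1]
    c=cv2.resize(np.ascontiguousarray(im[y0:y0+h,x0:x0+w]),None,fx=k,fy=k,interpolation=cv2.INTER_CUBIC)
    for i in range(0,w,5):
        cv2.line(c,(i*k+k//2,0),(i*k+k//2,6 if i%10 else 12),(255,0,255),1)
        if i%10==0: cv2.putText(c,str(x0+i),(i*k,24),0,.4,(255,0,255),1)
    for i in range(0,h,5):
        cv2.line(c,(0,i*k+k//2),(6 if i%10 else 12,i*k+k//2),(255,0,255),1)
        if i%10==0: cv2.putText(c,str(y0+i),(14,i*k+k//2+4),0,.4,(255,0,255),1)
    cv2.imwrite(out,c)
E
python3 - <<'E'
from h import *
crop("pics/top0.png","pics/c1.png",325,165,80,30,10)
crop("pics/top0.png","pics/c2.png",275,190,50,40,14)
crop("pics/scene0.png","pics/c3.png",335,190,90,50,8)
crop("pics/scene0.png","pics/c4.png",260,175,70,60,10)
E
```

```text
(no output)
```

View pics/c1.png

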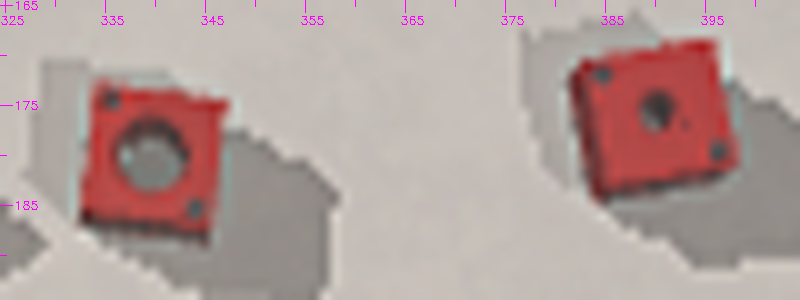

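View pics/c2.png

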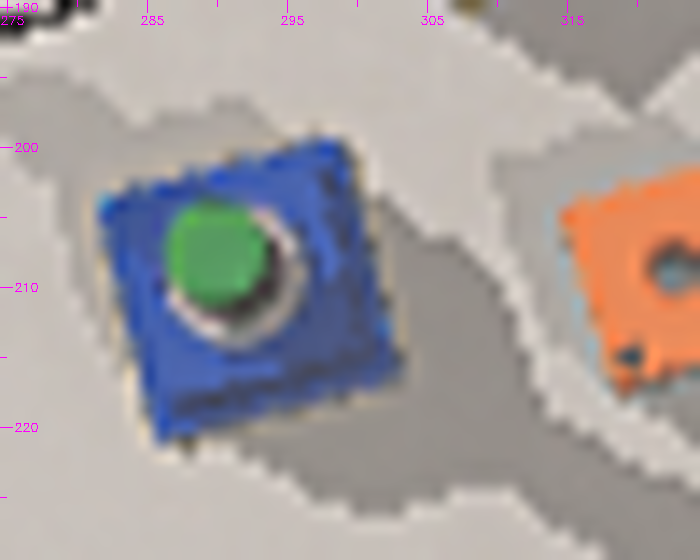

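View pics/c3.png

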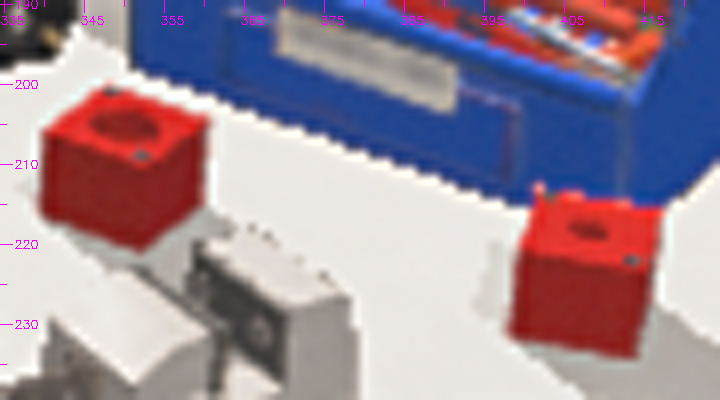

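View pics/c4.png

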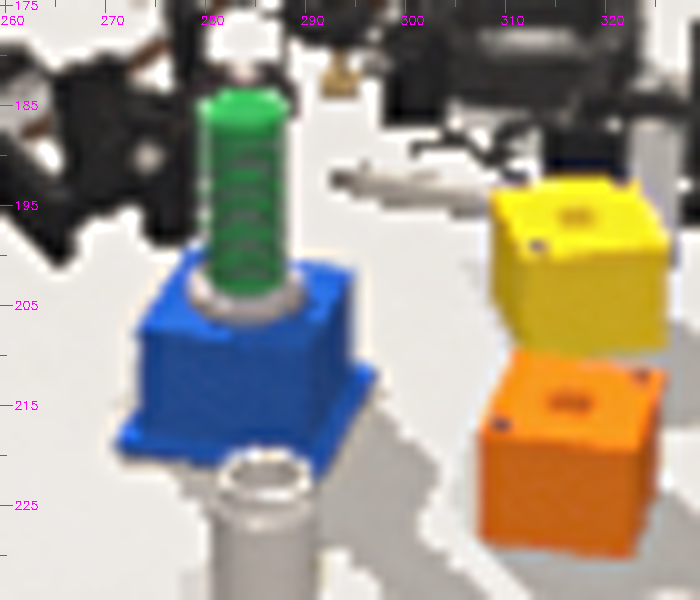

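```bash
python3 - <<'E'
from h import *
for nm,t,s,z in[("wide",(339.7,180),(350.25,205.1),36),("tight",(390.3,175.5),(408,218.25),36),("handle",(289.9,207.5),(284.1,185.4),101)]:
    print(nm,p2w("top",t,z),p2w("scene",s,z), "dz check", p2w("scene",s,z-5)[:2])
print("corners wide",[p2w("top",(324.5+u/10,164.5+v/10),36)[:2] for u,v in[(95,82),(229,100),(212,230),(82,218)]])
print("corners tight",[p2w("top",(324.5+u/10,164.5+v/10),36)[:2] for u,v in[(573,67),(717,40),(738,166),(597,192)]])
crop("pics/top0.png","pics/c5.png",180,150,70,50,11)
crop("pics/scene0.png","pics/c6.png",200,145,65,50,12)
E
```

```text
wide [ 586.17 -149.63   36.  ] [ 588.73 -147.09   36.  ] dz check [ 596.92 -143.33]
tight [ 604.54 -318.61   36.  ] [ 605.85 -316.09   36.  ] dz check [ 614.16 -313.51]
handle [484.36   9.28 101.  ] [486.27  11.92 101.  ] dz check [494.5   17.27]
corners wide [array([ 610.65, -130.13]), array([ 605.34, -175.17]), array([ 561.15, -170.04]), array([ 564.39, -126.53])]
corners tight [array([ 618.65, -290.21]), array([ 628.7 , -338.32]), array([ 586.06, -345.23]), array([ 576.4 , -298.31])]
```

View pics/c5.png

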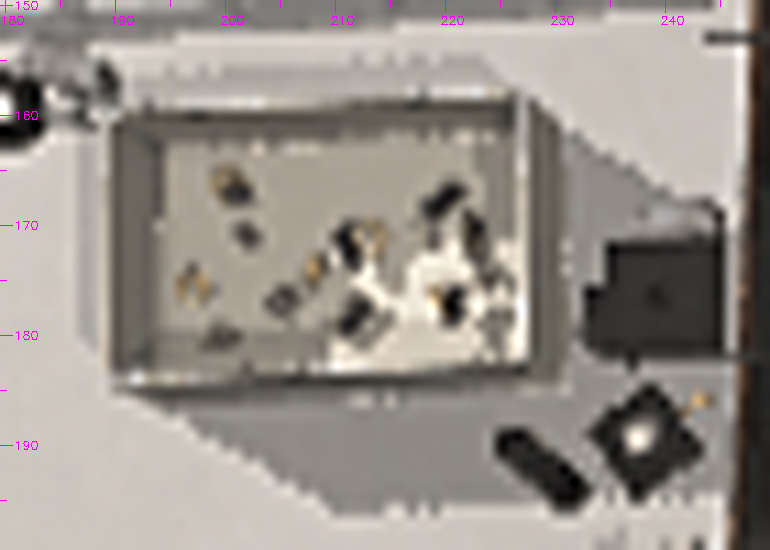

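View pics/c6.png

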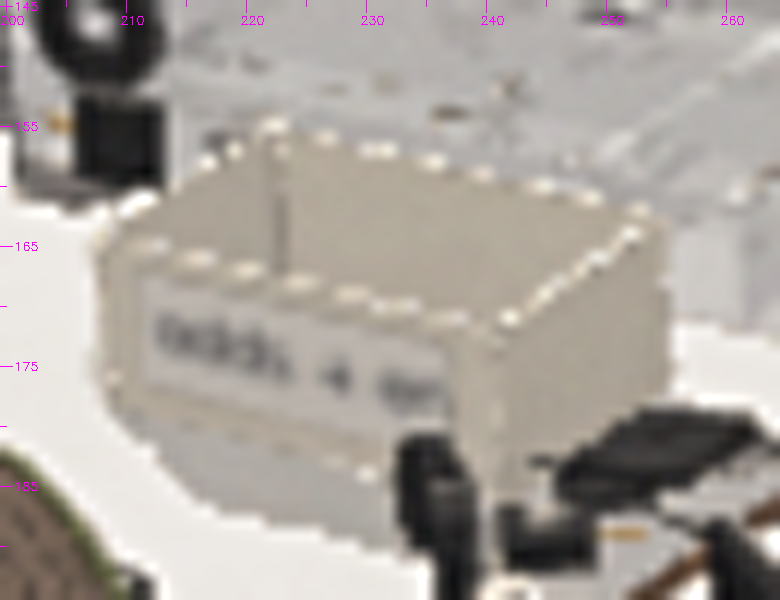

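```bash
cat >> h.py <<'E'
from scipy.spatial.transform import Rotation as Ro
def go(P,yaw=None):
    s=manip.read_state();R=Ro.from_euler("xyz",s["eef_rot"])
    d=R.inv().apply(np.array(P,float)-s["eef_pos"])/1000
    tgt=Ro.from_euler("xyz",[np.pi,0,s["eef_rot"][2] if yaw is None else yaw])
    print("t",s["clock"],"pos",s["eef_pos"],"rot",s["eef_rot"],"j",s["joints"],"F",s["wrist_force"],"gap",s["finger_gap"])
    print("delta",np.round(d,4),"rot",np.round((R.inv()*tgt).as_rotvec(),4))
E
python3 - <<'E'
from h import *
print("box top",[p2w("top",(179.5+u/11,149.5+v/11),52)[:2] for u,v in[(112,112),(522,92),(530,377),(112,385)]])
print("box scene",[p2w("scene",(199.5+u/12,144.5+v/12),52)[:2] for u,v in[(275,122),(660,212),(490,330),(100,240)]])
print("bin front",p2w("scene",(412.6,214.5),0),p2w("scene",(397,216),0), p2w("top",(399,161),0),p2w("top",(335,158),0))
go([485.3,10.6,205],np.pi)
go([485.3,10.6,57],np.pi)
E
```

```text
box top [array([643.33, 355.36]), array([651.72, 229.81]), array([563.95, 223.21]), array([559.13, 350.44])]
box scene [array([648.93, 364.28]), array([656.65, 237.39]), array([572.21, 231.45]), array([561.77, 354.13])]
bin front [ 693.34 -301.24    0.  ] [ 660.99 -265.31    0.  ] [ 662.31 -354.68    0.  ] [ 669.06 -133.66    0.  ]
t 0.1 pos [210.43 507.91 204.96] rot [-3.14 -0.    2.75] j [ 1.11  0.3   1.52 -0.    1.32 -0.07] F [-1.   -0.39 -0.99] gap 93.87458312843444
delta [-0.44 -0.35  0.  ] rot [-0.   -0.   -0.39]
t 0.1 pos [210.43 507.91 204.96] rot [-3.14 -0.    2.75] j [ 1.11  0.3   1.52 -0.    1.32 -0.07] F [-1.   -0.39 -0.99] gap 93.87458312843444
delta [-0.44 -0.35  0.15] rot [-0.   -0.   -0.39]
```

```bash
sed -i 's/precision=2/precision=4/' h.py; python3 - <<'E'
from h import *
go([485.3,10.6,150],np.pi)
E
```

```text
t 0.1 pos [210.4282 507.9084 204.9629] rot [-3.1406 -0.      2.7488] j [ 1.1114  0.3004  1.5215 -0.      1.3207 -0.0666] F [-0.9992 -0.3869 -0.9865] gap 93.87458312843444
delta [-0.4443 -0.3542  0.0553] rot [-0.001  -0.0002 -0.3928]
```

```bash
python3 -m pendant '[{"claw":0.06,"delta_pos":[-0.444,-0.354,0.03],"rotation":[0,0,-0.393]},{"claw":0.06,"delta_pos":[-0.444,-0.354,0.03],"rotation":[0,0,-0.393]},{"claw":0.06,"delta_pos":[-0.444,-0.354,0.03],"rotation":[0,0,-0.393]},{"claw":0.06,"delta_pos":[-0.444,-0.354,0.03],"rotation":[0,0,-0.393]},{"claw":0.06,"delta_pos":[-0.444,-0.354,0.03],"rotation":[0,0,-0.393]},{"claw":0.06,"delta_pos":[-0.444,-0.354,0.03],"rotation":[0,0,-0.393]},{"claw":0.06,"delta_pos":[-0.444,-0.354,0.03],"rotation":[0,0,-0.393]},{"claw":0.06,"delta_pos":[-0.444,-0.354,0.04],"rotation":[0,0,-0.393]},{"claw":0.06,"delta_pos":[-0.444,-0.354,0.05],"rotation":[0,0,-0.393]},{"claw":0.06,"delta_pos":[-0.444,-0.354,0.055],"rotation":[0,0,-0.393]}]'
python3 - <<'E'
from h import *
go([485.3,10.6,135],np.pi)
crop(manip.camera("scene"),"pics/d1.png",235,100,110,130,5)
crop(manip.camera("top"),"pics/d2.png",260,170,70,65,9)
E
```

```text
clock: 1.35
eef_pos: [485.6, 8.3, 149.2]
eef_rot: [-3.141, -0.002, 3.139]
wrist_force: [-0.2, 1.1, 0.5]
finger_gap: 59.9
t 1.35 pos [485.5976   8.3104 149.2112] rot [-3.1406 -0.0017  3.1386] j [-0.0577  0.2152  1.7653 -0.0012  1.1627 -1.625 ] F [-0.199   1.1406  0.546 ] gap 59.89511564230253
delta [0.0003 0.0023 0.0142] rot [-0.001  -0.0017 -0.003 ]
```

View pics/d1.png

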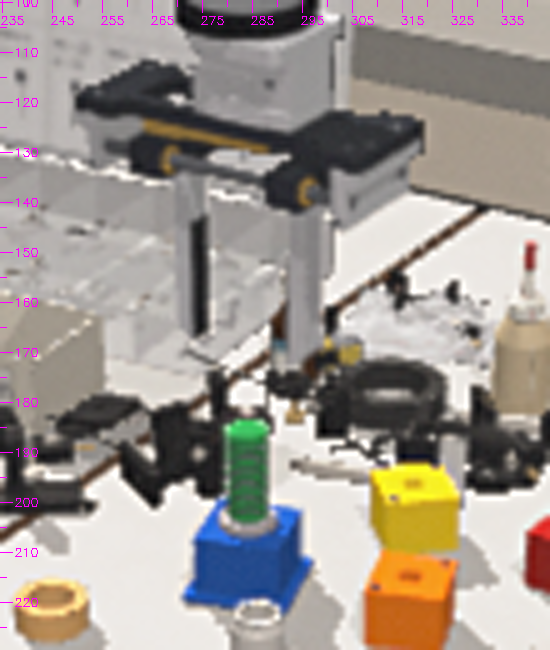

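View pics/d2.png

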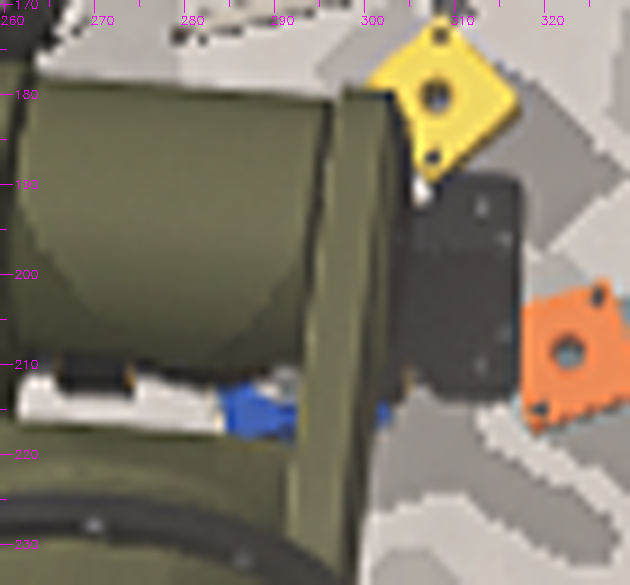

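```bash
python3 - <<'E'
from h import *
s=manip.read_state();R=Ro.from_euler("xyz",s["eef_rot"])
p=s["eef_pos"]
print(w2p("scene",p))
for sy in(-1,1):
  for y in (30,42.5):
    for x in(-8,8): print(sy,y,x,w2p("scene",p+R.apply([x,sy*y,0])))
go([485.3,10.6,57],np.pi)
crop(manip.camera("scene"),"pics/d3.png",260,150,50,45,16)
E
```

```text
[284.1995 170.1595]
-1 30 -8 [295.0299 171.6026]
-1 30 8 [291.9142 173.7435]
-1 42.5 -8 [298.936 172.653]
-1 42.5 8 [295.8426 174.8114]
1 30 -8 [276.6899 166.6708]
1 30 8 [273.4731 168.7302]
1 42.5 -8 [272.9522 165.6657]
1 42.5 8 [269.7155 167.7087]
t 1.45 pos [484.7789  10.0919 149.0792] rot [-3.1409 -0.0028  3.1398] j [-0.0542  0.2143  1.7668 -0.001   1.1633 -1.6229] F [0.0758 0.5524 0.188 ] gap 59.854447512415874
delta [-0.0008  0.0006  0.0921] rot [-0.0007 -0.0028 -0.0018]
```

View pics/d3.png

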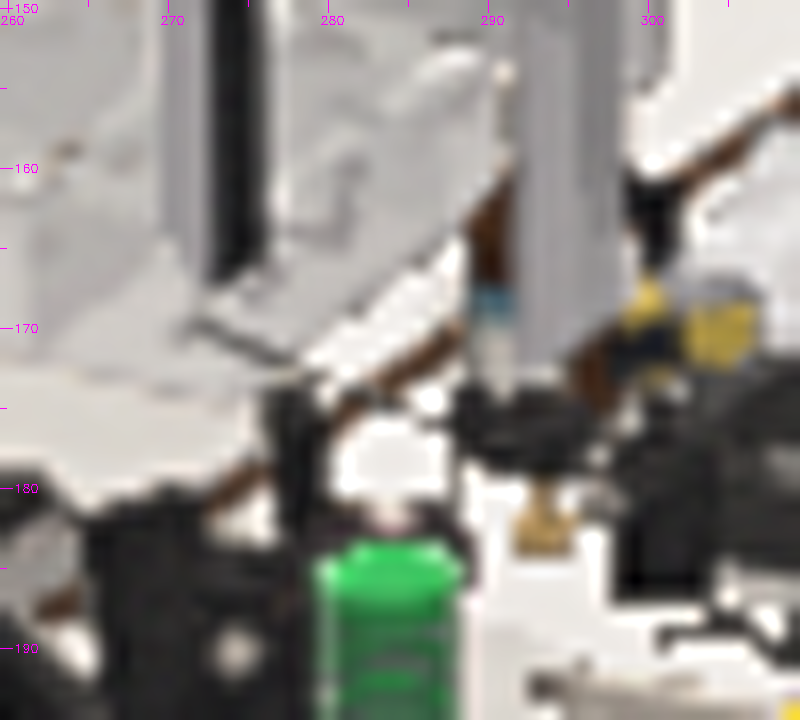

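```bash
python3 -m pendant '[{"claw":0.06,"delta_pos":[0,0,0.05],"rotation":[0,-0.003,-0.002]},{"claw":0.06,"delta_pos":[0,0,0.08],"rotation":[0,-0.003,-0.002]},{"claw":0.06,"delta_pos":[0,0,0.092],"rotation":[0,-0.003,-0.002]},{"claw":0.06,"delta_pos":[0,0,0.092],"rotation":[0,-0.003,-0.002]},{"claw":0.06,"delta_pos":[0,0,0.092],"rotation":[0,-0.003,-0.002]}]'
python3 - <<'E'
from h import *
go([484.5,9.6,57],np.pi)
crop(manip.camera("scene"),"pics/d4.png",250,160,60,55,12)
E
```

```text
clock: 2.12
eef_pos: [485.1, 11.5, 59.2]
eef_rot: [-3.141, 0.003, -3.14]
wrist_force: [-0.8, 0.3, 0.2]
finger_gap: 60.1
t 2.125 pos [485.1397  11.4599  59.1931] rot [-3.1408  0.0032 -3.1396] j [-0.0516  0.3388  1.8465 -0.0007  0.953  -1.6239] F [-0.7862  0.289   0.2223] gap 60.09669135780457
delta [ 0.0007 -0.0019  0.0022] rot [-0.0007  0.0032  0.002 ]
```

View pics/d4.png

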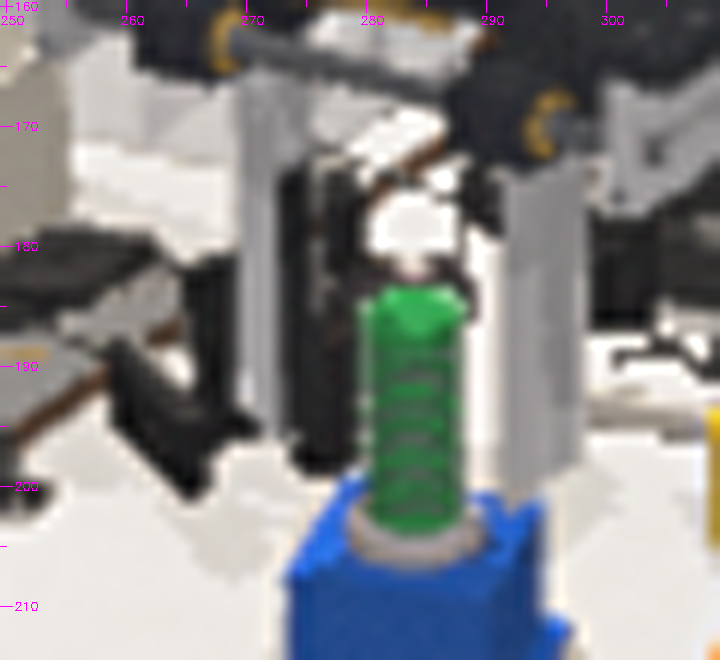

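```bash
python3 -m pendant '[{"claw":0.03,"delta_pos":[0.001,-0.002,0.002],"rotation":[0,0.003,0.002]},{"claw":0.02,"delta_pos":[0.001,-0.002,0.002],"rotation":[0,0.003,0.002]},{"claw":0.01,"delta_pos":[0.001,-0.002,0.002],"rotation":[0,0.003,0.002]},{"claw":0.01,"delta_pos":[0.001,-0.002,0.002],"rotation":[0,0.003,0.002]},{"claw":0.01,"delta_pos":[0.001,-0.002,0.002],"rotation":[0,0.003,0.002]},{"claw":0.01,"delta_pos":[0.001,-0.002,0.002],"rotation":[0,0.003,0.002]}]' 25
python3 - <<'E'
from h import *
go([484.5,9.6,157],np.pi)
E
```

```text
clock: 2.92
eef_pos: [484.1, 9.4, 57.1]
eef_rot: [-3.141, 0.0, 3.141]
wrist_force: [0.6, 0.9, 0.7]
finger_gap: 23.7
t 2.925 pos [484.137    9.3691  57.1382] rot [-3.1409  0.0002  3.1414] j [-0.0559  0.3417  1.8484 -0.0009  0.9511 -1.626 ] F [0.5597 0.8762 0.7209] gap 23.721962634621153
delta [-0.0004  0.0002 -0.0999] rot [-0.0007  0.0002 -0.0002]
```

```bash
python3 -m pendant '[{"claw":0.01,"delta_pos":[0,0,-0.03],"rotation":[0,0,0]},{"claw":0.01,"delta_pos":[0,0,-0.06],"rotation":[0,0,0]},{"claw":0.01,"delta_pos":[0,0,-0.09],"rotation":[0,0,0]},{"claw":0.01,"delta_pos":[0,0,-0.1],"rotation":[0,0,0]},{"claw":0.01,"delta_pos":[0,0,-0.1],"rotation":[0,0,0]}]'
python3 - <<'E'
from h import *
go([604.5,-318.3,150],np.pi)
crop(manip.camera("scene"),"pics/e1.png",230,100,100,120,5)
E
```

```text
clock: 3.55
eef_pos: [484.1, 9.4, 156.8]
eef_rot: [-3.141, 0.0, 3.141]
wrist_force: [0.4, 1.0, -2.5]
finger_gap: 23.7
t 3.55 pos [484.0667   9.4358 156.7944] rot [-3.1409  0.0003  3.1414] j [-0.0558  0.2019  1.7624 -0.0008  1.177  -1.6261] F [ 0.394   1.048  -2.4966] gap 23.660124319013732
delta [-0.1205 -0.3277  0.0071] rot [-0.0007  0.0003 -0.0002]
```

View pics/e1.png

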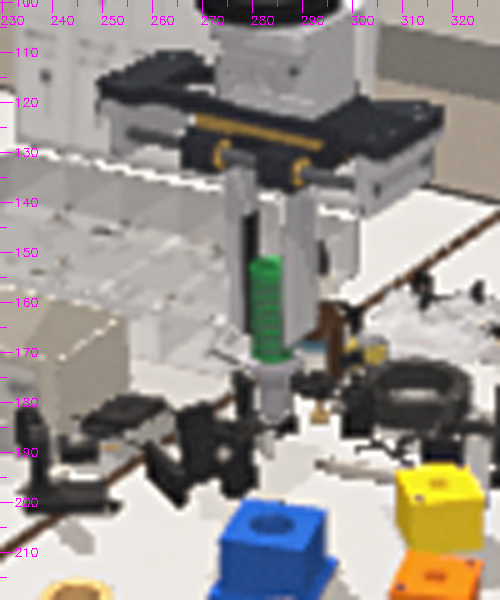

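```bash
python3 -m pendant '[{"claw":0.01,"delta_pos":[-0.12,-0.3277,0.007],"rotation":[0,0,0]},{"claw":0.01,"delta_pos":[-0.12,-0.3277,0.007],"rotation":[0,0,0]},{"claw":0.01,"delta_pos":[-0.12,-0.3277,0.007],"rotation":[0,0,0]},{"claw":0.01,"delta_pos":[-0.12,-0.3277,0.007],"rotation":[0,0,0]},{"claw":0.01,"delta_pos":[-0.12,-0.3277,0.007],"rotation":[0,0,0]},{"claw":0.01,"delta_pos":[-0.12,-0.3277,0.007],"rotation":[0,0,0]},{"claw":0.01,"delta_pos":[-0.12,-0.3277,0.007],"rotation":[0,0,0]},{"claw":0.01,"delta_pos":[-0.12,-0.3277,0.007],"rotation":[0,0,0]}]'
python3 - <<'E'
from h import *
go([604.5,-318.3,95],np.pi)
crop(manip.camera("scene"),"pics/e2.png",370,160,70,80,8)
crop(manip.camera("top"),"pics/e3.png",350,150,80,60,8)
E
```

```text
clock: 4.6
eef_pos: [603.2, -317.5, 147.7]
eef_rot: [3.141, -0.003, 3.142]
wrist_force: [-0.4, -0.4, -1.4]
finger_gap: 23.6
t 4.6 pos [ 603.2424 -317.4893  147.7393] rot [ 3.1409 -0.0028  3.1416] j [-0.5378  0.6451  1.1556 -0.0009  1.3437 -2.1084] F [-0.3528 -0.4076 -1.4275] gap 23.636620050041262
delta [-0.0014 -0.0008  0.0527] rot [ 0.0007 -0.0028 -0.    ]
```

View pics/e2.png

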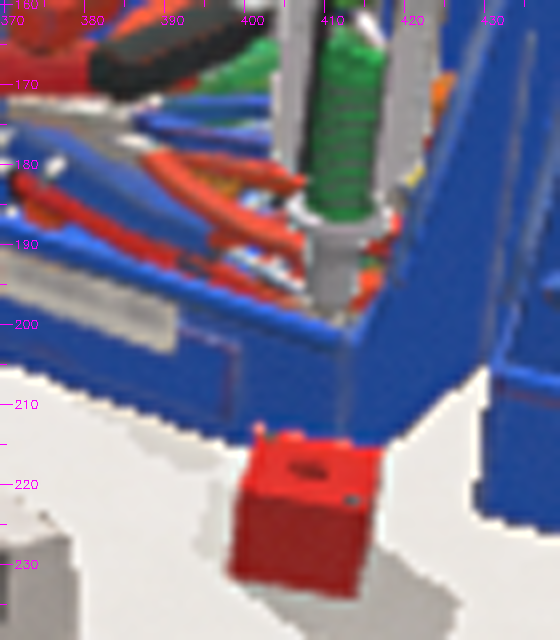

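View pics/e3.png

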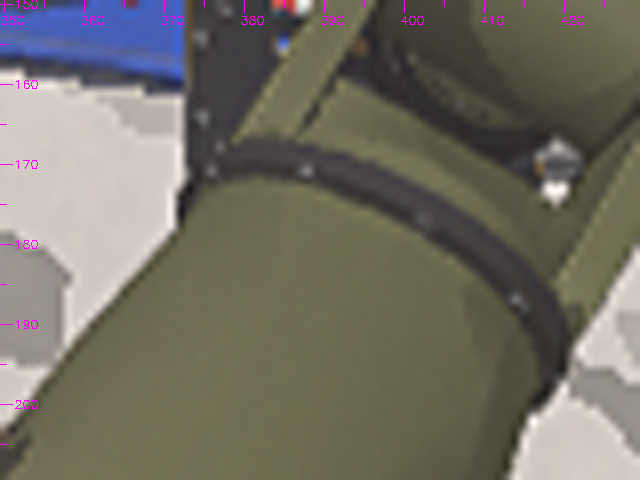

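```bash
python3 - <<'E'
from h import *
p=manip.read_state()["eef_pos"]; print(p)
for z in (-17,-51): print(w2p("scene",p+[0,0,z]))
for q in([604.5,-318.3,36],[605.8,-316.1,36],[604.5,-318.3,96.7]): print(w2p("scene",q))
crop(manip.camera("scene"),"pics/e4.png",395,180,30,45,16)
E
```

```text
[ 603.5822 -317.1337  148.8562]
[411.8701 187.7576]
[410.4906 198.97  ]
[408.5822 218.6765]
[407.9959 218.2577]
[410.9747 199.3173]
```

View pics/e4.png

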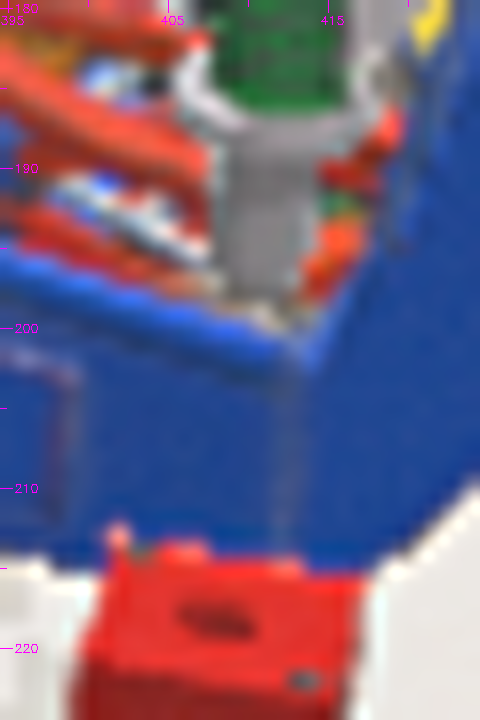

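```bash
python3 -m pendant '[{"claw":0.01,"delta_pos":[-0.001,-0.001,0.03],"rotation":[0,0,0]},{"claw":0.01,"delta_pos":[-0.001,-0.001,0.048],"rotation":[0,-0.003,0]},{"claw":0.01,"delta_pos":[-0.001,-0.001,0.056],"rotation":[0,-0.003,0]},{"claw":0.01,"delta_pos":[-0.001,-0.001,0.056],"rotation":[0,-0.003,0]},{"claw":0.01,"delta_pos":[-0.001,-0.001,0.056],"rotation":[0,-0.003,0]}]'
python3 - <<'E'
from h import *
go([604.5,-318.3,85],np.pi)
crop(manip.camera("scene"),"pics/e5.png",385,180,50,55,12)
E
```

```text
clock: 5.38
eef_pos: [605.0, -318.5, 94.3]
eef_rot: [-3.14, 0.003, -3.141]
wrist_force: [1.2, 0.5, -2.4]
finger_gap: 24.0
t 5.375 pos [ 605.0034 -318.456    94.2716] rot [-3.1403  0.0031 -3.1407] j [-0.5383  0.6935  1.2043  0.0005  1.2404 -2.1102] F [ 1.1933  0.4617 -2.4133] gap 23.981182631239946
delta [0.0005 0.0002 0.0093] rot [-0.0013  0.0031  0.0009]
```

View pics/e5.png

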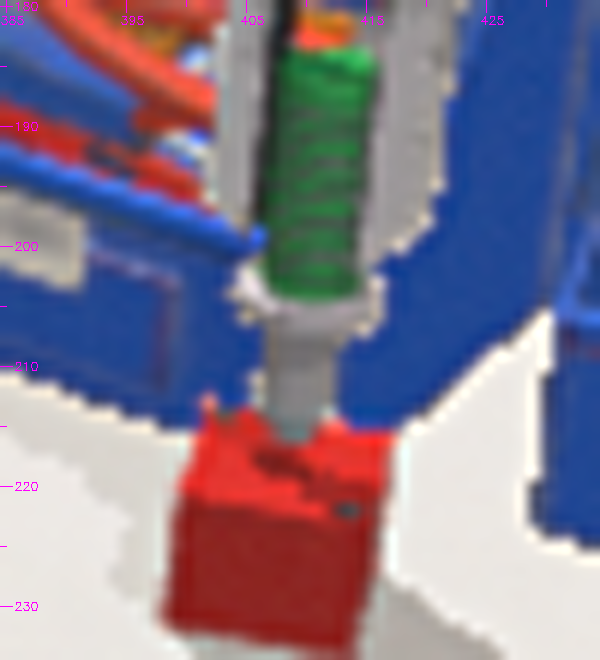

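```bash
python3 -m pendant '[{"claw":0.01,"delta_pos":[0.0005,0,0.004],"rotation":[0,0.003,0]},{"claw":0.01,"delta_pos":[0.0005,0,0.006],"rotation":[0,0.003,0]},{"claw":0.01,"delta_pos":[0.0005,0,0.0075],"rotation":[0,0.003,0]},{"claw":0.01,"delta_pos":[0.0005,0,0.009],"rotation":[0,0.003,0]},{"claw":0.01,"delta_pos":[0.0005,0,0.009],"rotation":[0,0.003,0]}]'
python3 - <<'E'
from h import *
go([604.5,-318.3,85],np.pi)
E
```

```text
clock: 6.05
eef_pos: [604.4, -318.6, 85.3]
eef_rot: [-3.14, -0.0, -3.141]
wrist_force: [-1.7, -0.8, -0.6]
finger_gap: 23.3
t 6.05 pos [ 604.405  -318.617    85.2944] rot [-3.1401 -0.     -3.1408] j [-0.5382  0.7032  1.2101 -0.0013  1.2275 -2.1093] F [-1.6942 -0.8182 -0.5601] gap 23.25191926421191
delta [-0.0001  0.0003  0.0003] rot [-0.0014 -0.      0.0008]
```

Barely touching (Fz −2.2 → −0.6). Press a little more.

```bash
python3 -m pendant '[{"claw":0.01,"delta_pos":[0,0,0.001],"rotation":[0,0,0]},{"claw":0.01,"delta_pos":[0,0,0.002],"rotation":[0,0,0]},{"claw":0.01,"delta_pos":[0,0,0.002],"rotation":[0,0,0]}]'
python3 - <<'E'
from h import *
crop(manip.camera("scene"),"pics/e6.png",385,180,50,55,12)
go([604.5,-318.3,150],np.pi)
E
```

```text
clock: 6.42
eef_pos: [604.5, -318.8, 84.4]
eef_rot: [-3.14, 0.001, -3.141]
wrist_force: [-3.6, 0.4, 7.8]
finger_gap: 23.6
t 6.475 pos [ 604.5238 -318.8682   84.4066] rot [-3.1395  0.0007 -3.1409] j [-0.5384  0.7041  1.2109 -0.0015  1.225  -2.1094] F [-4.1501 -0.0355  8.769 ] gap 23.420359423793407
delta [-0.      0.0004 -0.0656] rot [-0.0021  0.0007  0.0007]
```

View pics/e6.png

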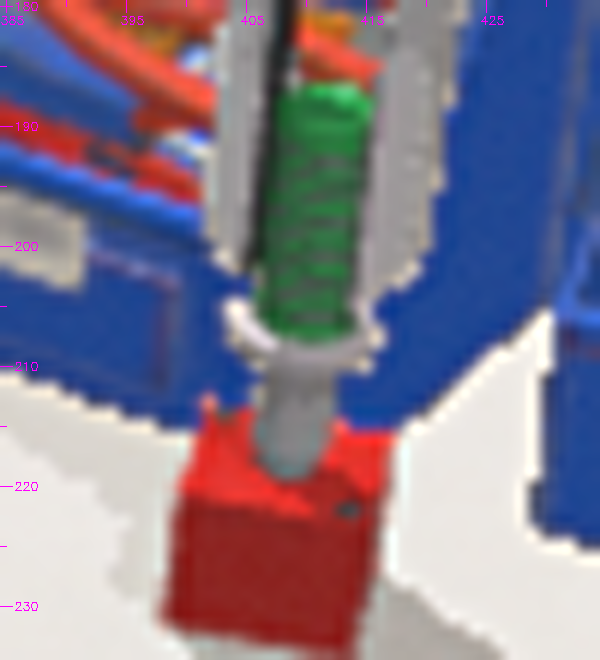

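```bash
python3 -m pendant '[{"claw":0.01,"delta_pos":[0,0,0],"rotation":[0,0,0]},{"claw":0.01,"delta_pos":[0,0,0],"rotation":[0,0,0]},{"claw":0.01,"delta_pos":[0,0,0],"rotation":[0,0,0]}]'
python3 -m pendant '[{"claw":0.01,"delta_pos":[0,0,-0.02],"rotation":[0,0,0]},{"claw":0.01,"delta_pos":[0,0,-0.045],"rotation":[0,0,0]},{"claw":0.01,"delta_pos":[0,0,-0.05],"rotation":[0,0,0]},{"claw":0.01,"delta_pos":[0,0,-0.05],"rotation":[0,0,0]}]'
python3 - <<'E'
from h import *
go([586.2,-149.3,135],np.pi)
crop(manip.camera("scene"),"pics/e7.png",370,160,70,80,8)
E
```

```text
clock: 6.85
eef_pos: [604.5, -318.9, 84.5]
eef_rot: [-3.139, 0.001, -3.141]
wrist_force: [-3.8, 0.2, 4.9]
finger_gap: 23.3
clock: 7.35
eef_pos: [604.5, -318.7, 134.6]
eef_rot: [-3.139, 0.001, -3.141]
wrist_force: [-0.2, -1.1, -2.5]
finger_gap: 23.6
t 7.35 pos [ 604.5394 -318.6623  134.5629] rot [-3.1394  0.001  -3.1407] j [-0.5381  0.6568  1.1678 -0.0014  1.315  -2.1094] F [-0.1887 -1.0801 -2.5169] gap 23.62550806578472
delta [ 0.0182  0.1694 -0.0008] rot [-0.0022  0.001   0.0009]
```

View pics/e7.png

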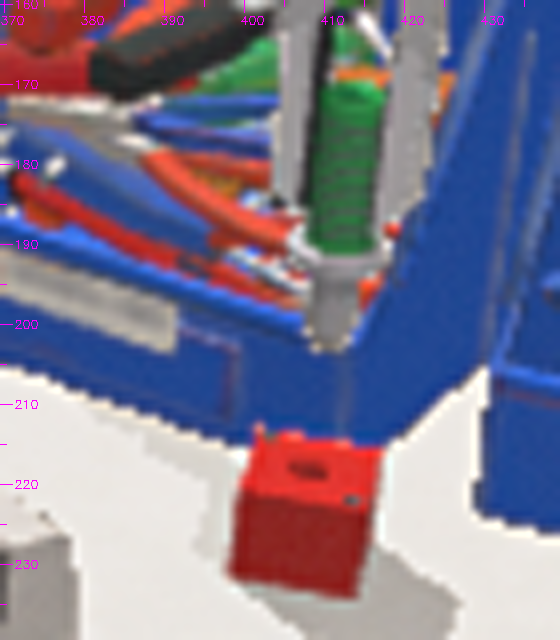

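```bash
python3 -m pendant '[{"claw":0.01,"delta_pos":[0.018,0.1695,0],"rotation":[0,0,0]},{"claw":0.01,"delta_pos":[0.018,0.1695,0],"rotation":[0,0,0]},{"claw":0.01,"delta_pos":[0.018,0.1695,0],"rotation":[0,0,0]},{"claw":0.01,"delta_pos":[0.018,0.1695,0],"rotation":[-0.002,0,0]},{"claw":0.01,"delta_pos":[0.018,0.1695,0],"rotation":[-0.002,0,0]}]'
python3 - <<'E'
from h import *
go([586.2,-149.3,92],np.pi)
p=manip.read_state()["eef_pos"]
print(w2p("scene",p+[0,0,-17]),w2p("scene",p+[0,0,-51]),w2p("scene",[586.2,-149.3,36]))
crop(manip.camera("scene"),"pics/f1.png",325,160,50,65,10)
E
```

```text
clock: 8.02
eef_pos: [586.1, -149.5, 133.1]
eef_rot: [3.141, -0.001, -3.141]
wrist_force: [0.1, -0.8, -2.3]
finger_gap: 23.6
t 8.025 pos [ 586.0775 -149.5189  133.0589] rot [ 3.1412 -0.0007 -3.1408] j [-0.3104  0.4856  1.4372  0.0002  1.2196 -1.8821] F [ 0.0855 -0.7929 -2.2908] gap 23.607672264366997
delta [-0.0002  0.0002  0.0411] rot [ 0.0004 -0.0007  0.0008]
[352.1008 180.6934] [351.4535 191.4747] [350.5497 205.663 ]
```

View pics/f1.png

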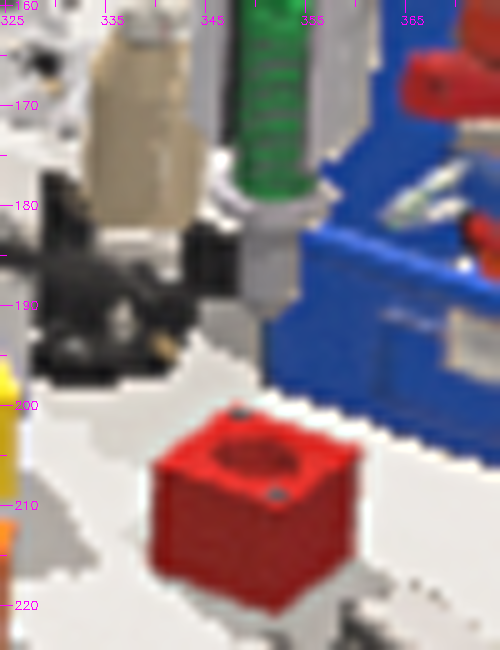

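```bash
python3 -m pendant '[{"claw":0.01,"delta_pos":[0,0,0.025],"rotation":[0,0,0]},{"claw":0.01,"delta_pos":[0,0,0.038],"rotation":[0,0,0]},{"claw":0.01,"delta_pos":[0,0,0.041],"rotation":[0,0,0]},{"claw":0.01,"delta_pos":[0,0,0.041],"rotation":[0,0,0]}]'
python3 - <<'E'
from h import *
go([586.2,-149.3,53],np.pi)
crop(manip.camera("scene"),"pics/f2.png",325,170,50,55,12)
E
```

```text
clock: 8.57
eef_pos: [586.2, -150.3, 92.4]
eef_rot: [3.141, -0.0, 3.141]
wrist_force: [-1.4, -0.6, -2.0]
finger_gap: 23.5
t 8.575 pos [ 586.2357 -150.2979   92.3965] rot [ 3.1413 -0.0003  3.1412] j [-0.3116  0.5306  1.4711  0.0002  1.1403 -1.8821] F [-1.3629 -0.5591 -1.9921] gap 23.532047819870353
delta [0.     0.001  0.0394] rot [ 0.0003 -0.0003 -0.0004]
```

View pics/f2.png

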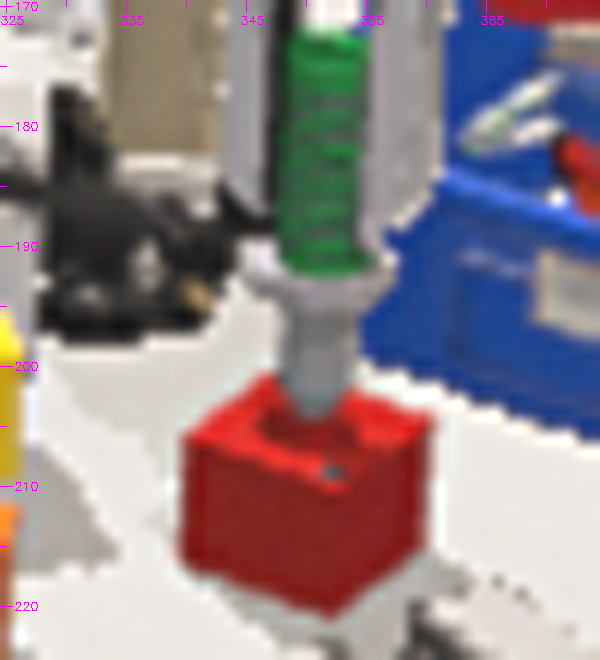

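```bash
python3 -m pendant '[{"claw":0.01,"delta_pos":[0,0.001,0.004],"rotation":[0,0,0]},{"claw":0.01,"delta_pos":[0,0.001,0.009],"rotation":[0,0,0]},{"claw":0.01,"delta_pos":[0,0.001,0.014],"rotation":[0,0,0]},{"claw":0.01,"delta_pos":[0,0.001,0.018],"rotation":[0,0,0]}]'
python3 - <<'E'
from h import *
go([586.2,-149.3,53],np.pi)
crop(manip.camera("scene"),"pics/f3.png",325,170,50,55,12)
E
```

```text
clock: 9.12
eef_pos: [586.3, -149.2, 74.3]
eef_rot: [3.141, -0.0, 3.141]
wrist_force: [0.1, -0.5, -2.6]
finger_gap: 23.5
t 9.125 pos [ 586.2907 -149.1922   74.2514] rot [ 3.1414 -0.0001  3.1414] j [-0.3098  0.552   1.4846  0.0002  1.1052 -1.8805] F [ 0.1177 -0.48   -2.6183] gap 23.541211611914704
delta [ 0.0001 -0.0001  0.0213] rot [ 0.0002 -0.0001 -0.0002]
```

View pics/f3.png

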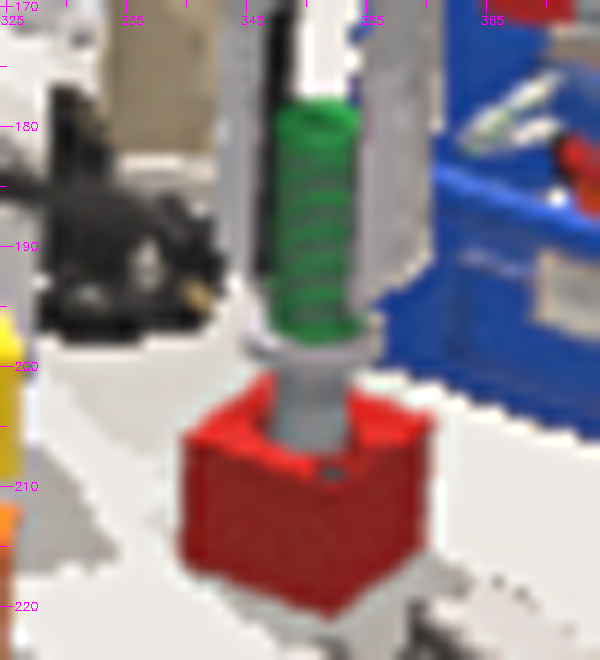

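```bash
python3 -m pendant '[{"claw":0.01,"delta_pos":[0,0,0.005],"rotation":[0,0,0]},{"claw":0.01,"delta_pos":[0,0,0.01],"rotation":[0,0,0]},{"claw":0.01,"delta_pos":[0,0,0.015],"rotation":[0,0,0]},{"claw":0.01,"delta_pos":[0,0,0.019],"rotation":[0,0,0]},{"claw":0.01,"delta_pos":[0,0,0.021],"rotation":[0,0,0]},{"claw":0.01,"delta_pos":[0,0,0.021],"rotation":[0,0,0]},{"claw":0.01,"delta_pos":[0,0,0.021],"rotation":[0,0,0]}]'
python3 - <<'E'
from h import *
go([586.2,-149.3,53],np.pi)
crop(manip.camera("scene"),"pics/f4.png",325,170,50,55,12)
E
```

```text
clock: 10.05
eef_pos: [586.2, -149.1, 53.2]
eef_rot: [3.141, -0.0, 3.141]
wrist_force: [-2.2, 0.8, 4.2]
finger_gap: 23.7
t 10.05 pos [ 586.2376 -149.1232   53.168 ] rot [ 3.1413 -0.0002  3.1415] j [-0.3097  0.579   1.4972  0.0002  1.0657 -1.8805] F [-2.2331  0.8154  4.2168] gap 23.692139548090335
delta [ 0.     -0.0002  0.0002] rot [ 0.0003 -0.0002 -0.0001]
```

View pics/f4.png

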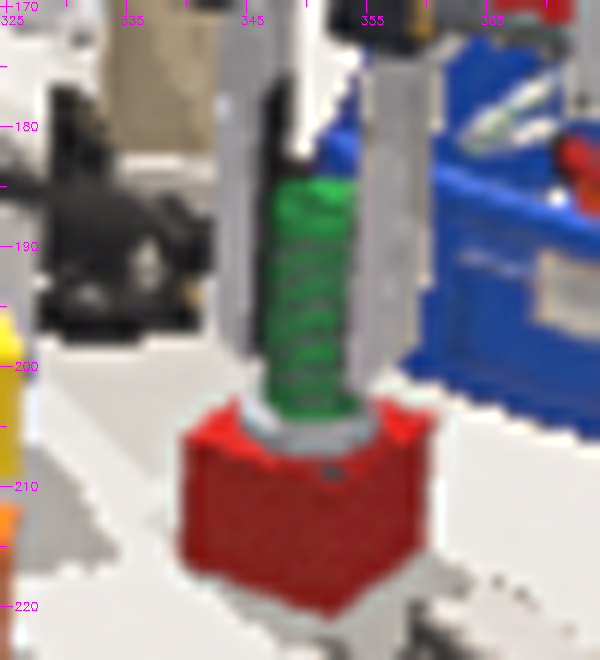

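```bash
python3 -m pendant '[{"claw":0.05,"delta_pos":[0,0,0],"rotation":[0,0,0]},{"claw":0.06,"delta_pos":[0,0,0],"rotation":[0,0,0]},{"claw":0.06,"delta_pos":[0,0,0],"rotation":[0,0,0]},{"claw":0.06,"delta_pos":[0,0,-0.03],"rotation":[0,0,0]},{"claw":0.06,"delta_pos":[0,0,-0.07],"rotation":[0,0,0]},{"claw":0.06,"delta_pos":[0,0,-0.1],"rotation":[0,0,0]},{"claw":0.06,"delta_pos":[0,0,-0.1],"rotation":[0,0,0]}]'
python3 - <<'E'
from h import *
go([604.5,-318.3,120],np.pi+.18)
im=manip.camera("scene");cv2.imwrite("pics/g0.png",im[...,::-1])
crop(im,"pics/g1.png",325,170,110,75,7)
E
```

```text
clock: 10.98
eef_pos: [587.1, -149.5, 155.4]
eef_rot: [-3.141, 0.004, 3.141]
wrist_force: [-0.5, -0.6, 0.1]
finger_gap: 59.8
t 10.975 pos [ 587.1379 -149.4604  155.3753] rot [-3.1406  0.0037  3.1414] j [-0.3098  0.4636  1.4152  0.0002  1.259  -1.8805] F [-0.5049 -0.5639  0.0807] gap 59.813386896435944
delta [-0.0173 -0.1688  0.0356] rot [-0.0013  0.0036 -0.1802]
```

View pics/g1.png

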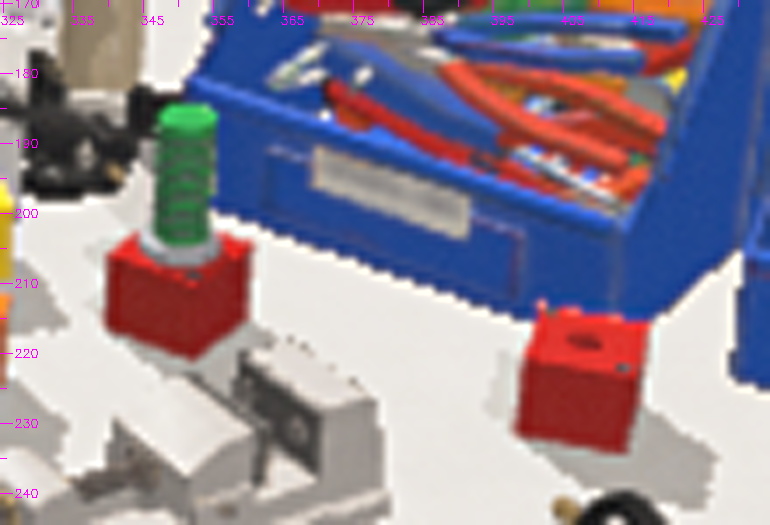

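```bash
python3 - <<'E'
from h import *
C=[p2w("scene",(334.5+u/8,189.5+v/8),36)[:2] for u,v in[(540,186),(664,208),(643,268),(523,247)]]
print(C,np.mean(C,0)); C=np.array(C)
for a,b in((0,1),(3,2),(1,2),(0,3)):
    d=C[b]-C[a]; print(np.hypot(*d),np.rad2deg(np.arctan2(d[1],d[0])))
E
```

```text
[array([ 625.7733, -290.723 ]), array([ 634.1142, -333.3673]), array([ 591.632 , -341.2257]), array([ 583.2491, -301.1403])] [ 608.6921 -316.6141]
43.45237524050548 -78.93305647100198
40.95259579126458 -78.18816107488529
43.202877101879515 -169.51985503870227
43.78154310904427 -166.2351659968585
```

```bash
python3 -m pendant '[{"claw":0.07,"delta_pos":[-0.0173,-0.169,0.035],"rotation":[0,0.004,-0.18]},{"claw":0.07,"delta_pos":[-0.0173,-0.169,0.035],"rotation":[0,0.004,-0.18]},{"claw":0.07,"delta_pos":[-0.0173,-0.169,0.035],"rotation":[0,0.004,-0.18]},{"claw":0.07,"delta_pos":[-0.0173,-0.169,0.035],"rotation":[0,0.004,-0.18]},{"claw":0.07,"delta_pos":[-0.0173,-0.169,0.035],"rotation":[0,0.004,-0.18]},{"claw":0.07,"delta_pos":[-0.0173,-0.169,0.035],"rotation":[0,0.004,-0.18]}]'
python3 - <<'E'
from h import *
go([604.5,-318.3,8],np.pi+.18)
im=manip.camera("scene")
crop(im,"pics/g2.png",370,130,80,110,6)
E
```

```text
clock: 11.78
eef_pos: [604.0, -316.9, 118.6]
eef_rot: [3.141, -0.003, -2.96]
wrist_force: [1.5, 0.3, 0.6]
finger_gap: 70.1
t 11.775 pos [ 604.0032 -316.9489  118.5806] rot [ 3.1414 -0.003  -2.9604] j [-0.5362  0.6705  1.1836 -0.0019  1.2899 -2.2877] F [1.5293 0.2533 0.5596] gap 70.13093826168313
delta [-0.0006 -0.0014  0.1106] rot [ 0.0002 -0.003   0.0012]
```

View pics/g2.png

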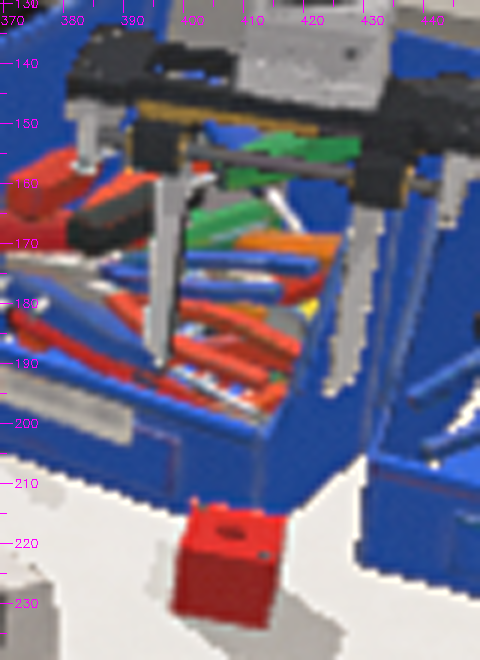

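```bash
python3 -m pendant '[{"claw":0.07,"delta_pos":[-0.0005,-0.0015,0.04],"rotation":[0,-0.003,-0.02]},{"claw":0.07,"delta_pos":[-0.0005,-0.0015,0.07],"rotation":[0,-0.003,-0.02]},{"claw":0.07,"delta_pos":[-0.0005,-0.0015,0.078],"rotation":[0,-0.003,-0.02]},{"claw":0.07,"delta_pos":[-0.0005,-0.0015,0.078],"rotation":[0,-0.003,-0.02]}]'
python3 - <<'E'
from h import *
go([604.5,-318.5,8],np.pi+.2)
im=manip.camera("scene")
crop(im,"pics/g3.png",370,165,75,75,9)
E
```

```text
clock: 12.32
eef_pos: [604.9, -318.2, 41.5]
eef_rot: [-3.141, 0.001, -2.94]
wrist_force: [0.7, -0.7, 1.0]
finger_gap: 70.0
t 12.325 pos [ 604.9378 -318.1795   41.4826] rot [-3.1413  0.0005 -2.9398] j [-0.5378  0.7523  1.2359  0.0002  1.1528 -2.3105] F [ 0.7379 -0.7017  1.0113] gap 69.96086166861153
delta [ 0.0005 -0.0002  0.0335] rot [-0.0003  0.0005  0.0018]
```

View pics/g3.png

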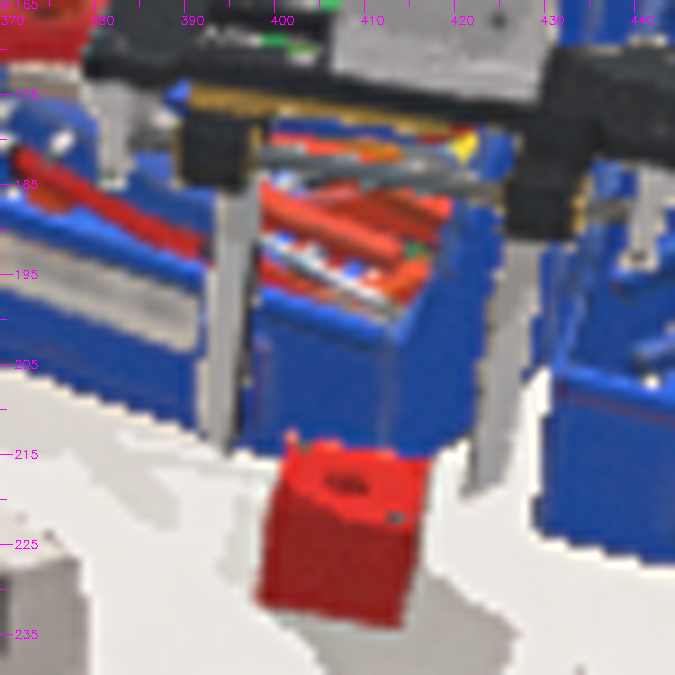

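Fingers straddle the block symmetrically (tips ~(394,214) and (423,218), hole (407,218)). Descend and grip.

```bash
python3 -m pendant '[{"claw":0.07,"delta_pos":[0.0005,0,0.02],"rotation":[0,0,0]},{"claw":0.07,"delta_pos":[0.0005,0,0.031],"rotation":[0,0,0]},{"claw":0.07,"delta_pos":[0.0005,0,0.033],"rotation":[0,0,0]},{"claw":0.07,"delta_pos":[0.0005,0,0.033],"rotation":[0,0,0]},{"claw":0.04,"delta_pos":[0.0005,0,0.033],"rotation":[0,0,0]},{"claw":0.03,"delta_pos":[0.0005,0,0.033],"rotation":[0,0,0]},{"claw":0.03,"delta_pos":[0.0005,0,0.033],"rotation":[0,0,0]},{"claw":0.03,"delta_pos":[0.0005,0,0.033],"rotation":[0,0,0]}]' 30
python3 -m pendant '[{"claw":0.03,"delta_pos":[0,0,0],"rotation":[0,0,0]},{"claw":0.03,"delta_pos":[0,0,0],"rotation":[0,0,0]},{"claw":0.03,"delta_pos":[0,0,-0.03],"rotation":[0,0,0]},{"claw":0.03,"delta_pos":[0,0,-0.03],"rotation":[0,0,0]}]'
python3 - <<'E'
from h import *
go([604.5,-318.5,220],np.pi)
im=manip.camera("scene")
crop(im,"pics/g4.png",370,165,75,75,9)
E
```

```text
clock: 13.38
eef_pos: [604.9, -318.7, 9.5]
eef_rot: [-3.14, 0.002, -2.94]
wrist_force: [-1.0, -0.1, 2.0]
finger_gap: 43.8
clock: 13.88
eef_pos: [605.7, -319.2, 41.2]
eef_rot: [-3.138, 0.004, -2.94]
wrist_force: [-0.1, -0.3, -2.0]
finger_gap: 43.8
t 13.875 pos [ 605.7267 -319.181    41.2327] rot [-3.1379  0.0042 -2.9399] j [-0.5385  0.7522  1.2367  0.0001  1.147  -2.311 ] F [-0.0621 -0.2802 -1.9555] gap 43.79566831900313
delta [ 0.0003  0.0002 -0.1788] rot [-0.0033  0.0046  0.2017]
```

View pics/g4.png

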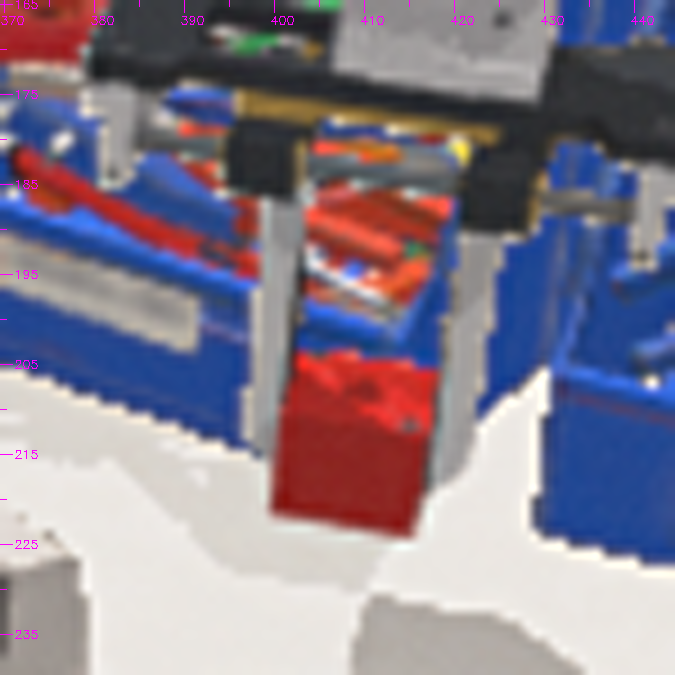

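```bash
python3 -m pendant '[{"claw":0.03,"delta_pos":[0,0,-0.05],"rotation":[0,0,0]},{"claw":0.03,"delta_pos":[0,0,-0.1],"rotation":[0,0,0]},{"claw":0.03,"delta_pos":[0,0,-0.15],"rotation":[0,0,0]},{"claw":0.03,"delta_pos":[0,0,-0.179],"rotation":[0,0,0]},{"claw":0.03,"delta_pos":[0,0,-0.179],"rotation":[-0.003,0.004,0]}]'
python3 - <<'E'
from h import *
go([604.5,291,215],np.pi+.05)
E
```

```text
clock: 14.55
eef_pos: [604.9, -318.7, 219.2]
eef_rot: [-3.141, 0.0, -2.94]
wrist_force: [0.2, 0.6, -2.9]
finger_gap: 43.9
t 14.55 pos [ 604.9417 -318.7021  219.203 ] rot [-3.1411  0.     -2.9399] j [-0.5383  0.6032  1.0571 -0.0003  1.481  -2.3107] F [ 0.2115  0.6129 -2.8552] gap 43.932432228014385
delta [-0.1217  0.5974  0.0039] rot [-0.0005  0.0001  0.1517]
```

```bash
python3 -m pendant '[{"claw":0.03,"delta_pos":[-0.1217,0.5974,0.004],"rotation":[0,0,0.152]},{"claw":0.03,"delta_pos":[-0.1217,0.5974,0.004],"rotation":[0,0,0.152]},{"claw":0.03,"delta_pos":[-0.1217,0.5974,0.004],"rotation":[0,0,0.152]},{"claw":0.03,"delta_pos":[-0.1217,0.5974,0.004],"rotation":[0,0,0.152]},{"claw":0.03,"delta_pos":[-0.1217,0.5974,0.004],"rotation":[0,0,0.152]},{"claw":0.03,"delta_pos":[-0.1217,0.5974,0.004],"rotation":[0,0,0.152]},{"claw":0.03,"delta_pos":[-0.1217,0.5974,0.004],"rotation":[0,0,0.152]},{"claw":0.03,"delta_pos":[-0.1217,0.5974,0.004],"rotation":[0,0,0.152]},{"claw":0.03,"delta_pos":[-0.1217,0.5974,0.004],"rotation":[0,0,0.152]},{"claw":0.03,"delta_pos":[-0.1217,0.5974,0.004],"rotation":[0,0,0.152]}]'
python3 - <<'E'
from h import *
go([604.5,291,110],np.pi+.05)
im=manip.camera("scene")
crop(im,"pics/h1.png",180,70,100,120,5)
E
```

```text
clock: 15.8
eef_pos: [603.4, 293.3, 211.3]
eef_rot: [-3.14, -0.004, -3.091]
wrist_force: [0.1, 0.2, -2.0]
finger_gap: 44.0
t 15.8 pos [603.425  293.2803 211.32  ] rot [-3.1397 -0.0039 -3.0908] j [ 0.398   0.5781  1.1135 -0.0004  1.4543 -1.2235] F [ 0.0602  0.209  -2.0316] gap 44.042887617829976
delta [-0.0014 -0.0021  0.1013] rot [-0.0019 -0.0039  0.0008]
```

View pics/h1.png

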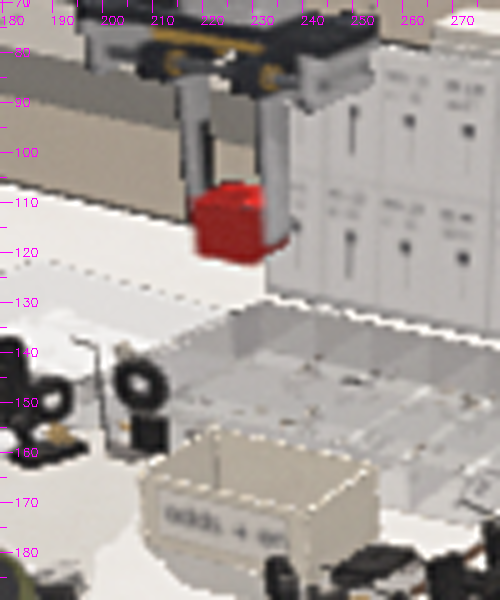

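```bash
python3 -m pendant '[{"claw":0.03,"delta_pos":[-0.0015,-0.002,0.04],"rotation":[0,-0.004,0]},{"claw":0.03,"delta_pos":[-0.0015,-0.002,0.08],"rotation":[0,-0.004,0]},{"claw":0.03,"delta_pos":[-0.0015,-0.002,0.12],"rotation":[0,-0.004,0]},{"claw":0.03,"delta_pos":[-0.0015,-0.002,0.135],"rotation":[0,-0.004,0]},{"claw":0.03,"delta_pos":[-0.0015,-0.002,0.135],"rotation":[0,-0.004,0]}]'
python3 - <<'E'
from h import *
go([604.5,291,13],np.pi+.05)
im=manip.camera("scene")
crop(im,"pics/h2.png",190,110,80,85,8)
E
```

```text
clock: 16.48
eef_pos: [602.9, 295.7, 74.3]
eef_rot: [-3.14, -0.003, -3.088]
wrist_force: [-0.1, -0.1, -2.6]
finger_gap: 43.8
t 16.475 pos [602.9215 295.6724  74.33  ] rot [-3.1401 -0.0029 -3.0877] j [ 0.4016  0.6915  1.2569 -0.0004  1.1965 -1.223 ] F [-0.1115 -0.1256 -2.5616] gap 43.78825800909214
delta [-0.0015 -0.0047  0.0613] rot [-0.0015 -0.0029  0.0039]
```

View pics/h2.png

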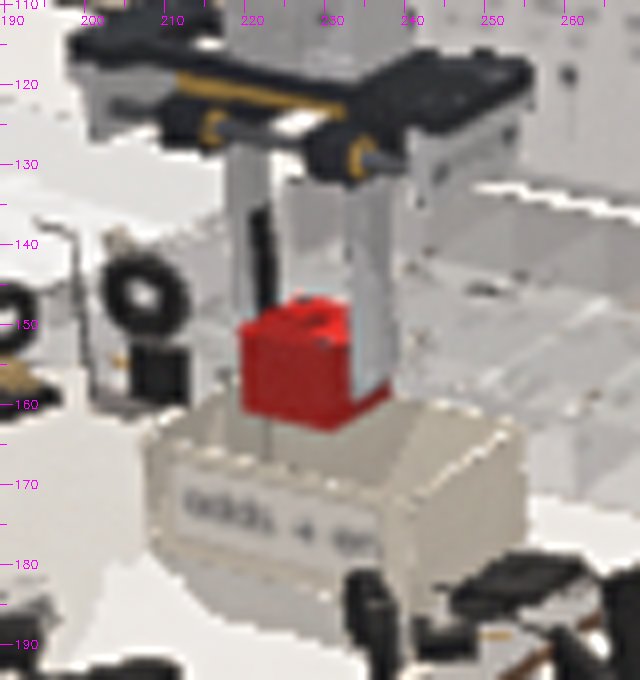

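```bash
python3 -m pendant '[{"claw":0.03,"delta_pos":[-0.0015,-0.004,0.01],"rotation":[0,-0.003,0]},{"claw":0.03,"delta_pos":[-0.0015,-0.004,0.025],"rotation":[0,-0.003,0]},{"claw":0.03,"delta_pos":[-0.0015,-0.004,0.04],"rotation":[0,-0.003,0]},{"claw":0.03,"delta_pos":[-0.0015,-0.004,0.05],"rotation":[0,-0.003,0]},{"claw":0.03,"delta_pos":[-0.0015,-0.004,0.053],"rotation":[0,-0.003,0]},{"claw":0.03,"delta_pos":[-0.0015,-0.004,0.053],"rotation":[0,-0.003,0]}]'
python3 - <<'E'
from h import *
go([604.5,291,13],np.pi+.05)
im=manip.camera("scene")
crop(im,"pics/h3.png",190,110,80,85,8)
E
```

```text
clock: 17.27
eef_pos: [605.4, 292.1, 23.1]
eef_rot: [-3.141, 0.003, -3.088]
wrist_force: [0.2, -0.9, -2.3]
finger_gap: 43.7
t 17.275 pos [605.3953 292.1179  23.1118] rot [-3.141   0.0027 -3.0876] j [ 0.3957  0.7503  1.2868 -0.0016  1.1021 -1.2285] F [ 0.1681 -0.9125 -2.3224] gap 43.71425232946173
delta [ 0.001  -0.0011  0.0101] rot [-0.0006  0.0027  0.004 ]
```

View pics/h3.png

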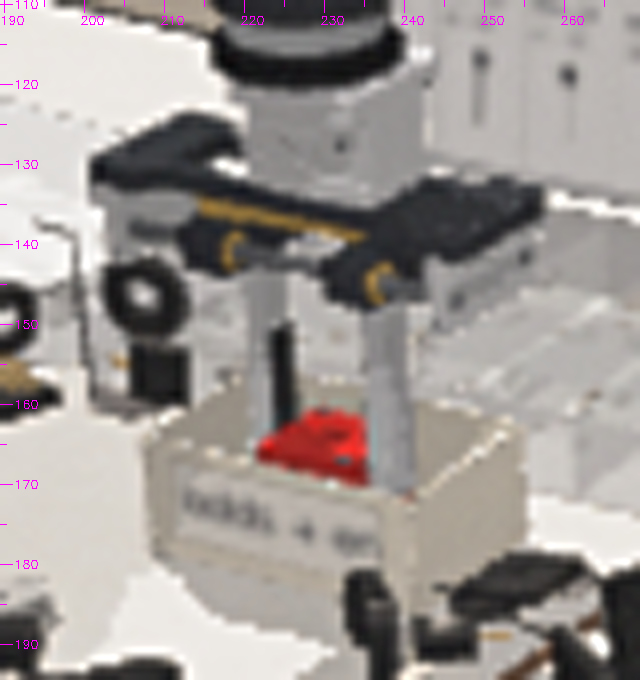

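```bash
python3 -m pendant '[{"claw":0.03,"delta_pos":[0,0,0.003],"rotation":[0,0,0]},{"claw":0.03,"delta_pos":[0,0,0.006],"rotation":[0,0,0]},{"claw":0.03,"delta_pos":[0,0,0.009],"rotation":[0,0,0]},{"claw":0.03,"delta_pos":[0,0,0.009],"rotation":[0,0,0]}]'
```

```text
clock: 17.82
eef_pos: [605.4, 292.1, 14.1]
eef_rot: [-3.141, 0.003, -3.088]
wrist_force: [0.4, 0.1, -2.0]
finger_gap: 43.4
```

```bash
python3 -m pendant '[{"claw":0.03,"delta_pos":[0,0,0.001],"rotation":[0,0,0]},{"claw":0.03,"delta_pos":[0,0,0.002],"rotation":[0,0,0]},{"claw":0.03,"delta_pos":[0,0,0.002],"rotation":[0,0,0]},{"claw":0.055,"delta_pos":[0,0,0.002],"rotation":[0,0,0]},{"claw":0.065,"delta_pos":[0,0,0.002],"rotation":[0,0,0]},{"claw":0.065,"delta_pos":[0,0,0.002],"rotation":[0,0,0]},{"claw":0.065,"delta_pos":[0,0,0.002],"rotation":[0,0,0]}]'
```

```text
clock: 18.7
eef_pos: [605.4, 292.1, 12.2]
eef_rot: [-3.141, 0.003, -3.088]
wrist_force: [0.3, 0.1, 0.9]
finger_gap: 64.9
```

```bash
python3 -m pendant '[{"claw":0.065,"delta_pos":[0,0,-0.02],"rotation":[0,0,0]},{"claw":0.065,"delta_pos":[0,0,-0.06],"rotation":[0,0,0]},{"claw":0.065,"delta_pos":[0,0,-0.11],"rotation":[0,0,0]},{"claw":0.065,"delta_pos":[0,0,-0.17],"rotation":[0,0,0]},{"claw":0.065,"delta_pos":[0,0,-0.22],"rotation":[0,0,0]},{"claw":0.065,"delta_pos":[0.2,0,-0.22],"rotation":[0,0,0]},{"claw":0.065,"delta_pos":[0.2,0,-0.22],"rotation":[0,0,0]},{"claw":0.065,"delta_pos":[0.2,0,-0.22],"rotation":[0,0,0]},{"claw":0.065,"delta_pos":[0.2,0,-0.22],"rotation":[0,0,0]},{"claw":0.065,"delta_pos":[0.2,0,-0.22],"rotation":[0,0,0]}]'
python3 - <<'E'
from h import *
im=manip.camera("scene");cv2.imwrite("pics/i0.png",im[...,::-1])
cv2.imwrite("pics/i1.png",manip.camera("top")[...,::-1])
crop("pics/i0.png","pics/i2.png",190,140,80,60,9)
crop("pics/i0.png","pics/i3.png",325,170,110,75,7)
E
```

```text
clock: 19.95
eef_pos: [405.4, 281.7, 233.2]
eef_rot: [3.141, 0.005, -3.087]
wrist_force: [0.1, 0.2, -0.3]
finger_gap: 65.0
```

View pics/i2.png

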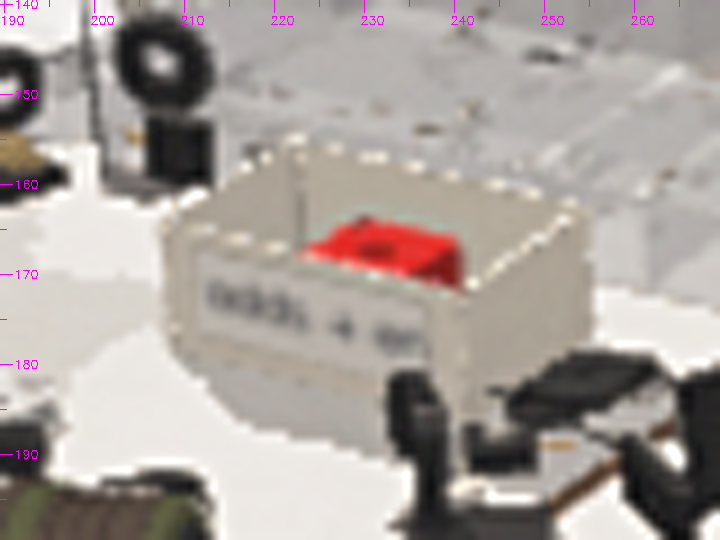

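View pics/i3.png

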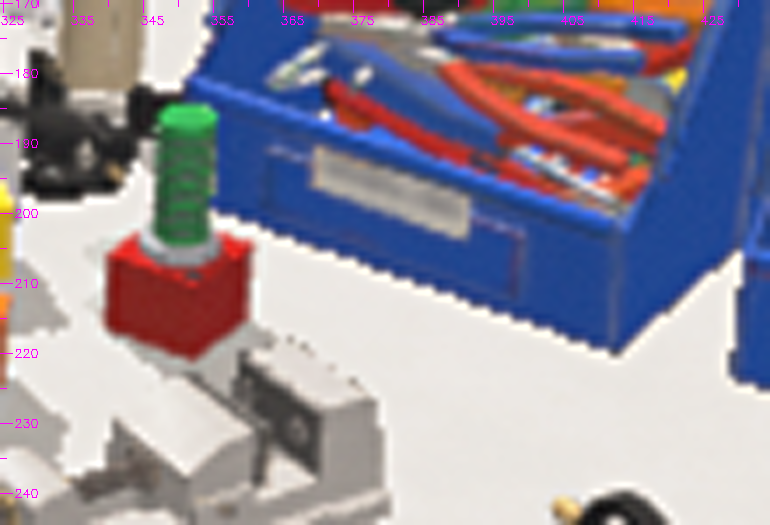

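View pics/i1.png

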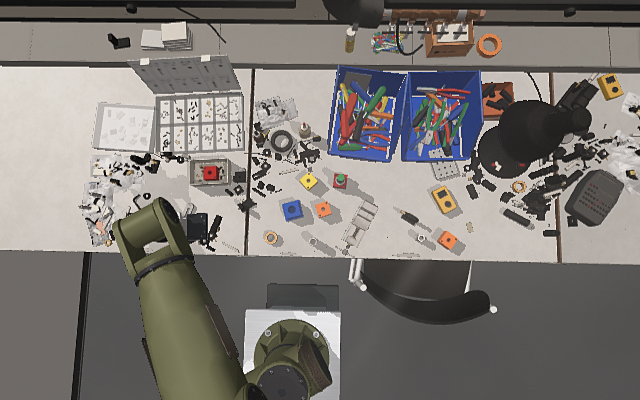

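```bash
python3 - <<'E'
from h import *
s=manip.read_state();print(s["clock"],s["qd"],s["wrist_force"],s["finger_gap"])
print(manip.sign_off())
E
```

```text
20.05 [-0.0056  0.0183  0.0016  0.0015 -0.0018  0.0014] [0.1116 0.3548 0.4607] 65.05986330730562
the job is handed in; nothing more can be done
None
```

The job is done and handed in at about 20 s of the 72 s allowed; the hand-in gives no verdict.

- **Small hole:** I lifted the gauge from its stand by the green handle and offered it to the small-holed block. It stopped in the mouth with its origin about 67 mm above the bench. The wrist read 5 to 9 N upward and I held it there for more than 0.3 s.
- **Wide hole:** I lowered the gauge through the other block until the collar sat on the top face, at about 36 mm by the arm's reading, with about 4 N upward. Then I released it.
- **Reject:** I gripped the small-holed block, carried it over at about 220 mm height, and let it go about 3 mm above the bench level, just over the box floor.

In the last pictures the gauge stands upright in the wide-holed block, which is flat and unmoved. The small-holed block lies flat near the middle of the upright white box, and the gripper is clear of everything.

The one disagreement was between the cameras. The scene camera placed the gauge and blocks about 2 to 3 mm off the top camera, and the box up to about 8 mm off. Checking the finger tips and the held gauge in the scene picture favoured the top camera, so I used its positions, and everything fitted. No check failed.

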